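# Slide the air-duster can home into its rack bay

## Robot

A 6-joint arm with a two-finger parallel gripper is mounted at the origin on the work surface. World frame = base frame: x ahead of the robot, y to its left, z up, the work surface at z = 0. Lengths are in m, angles in rad, forces in N, time in s.
With the tool pointing down it reaches from about 0.325 to 0.9 m from the base axis. Payload 6.1 kg.
Tool frame: the origin (TCP) lies midway between the tips of the shut fingers; the grasp point (between the pads) lies 19 mm behind it; z points along the fingers, y is the line along which they close (so a half turn about z gives the same grasp; the last joint's range is limited). The gripper opens to 85 mm and grips with 20 to 120 N. Pads are 22 mm wide; open, the fingers measure 114 mm over their backs; the gripper's body (76 mm by 85 mm) begins 54 mm behind the grasp point. The pads swing forward as they close: fully open they stand 13 mm farther back than shut.
Start: joints at [-1.274, 0.22, 1.526, -0, 1.395, -0.126], TCP at [0.256, -0.57, 0.231] pointing down, gripper open.
Joint ranges: [-2.98, 2.98], [-0.91, 2.08], [0.09, 2.57], [-1.24, 4.39], [0.2, 2.65], [-2.68, 2.68]. Speed limits (rad/s): [2.57, 2.57, 3.01, 3.14, 3.14, 3.14].

## Interface

Orientations are given as [roll, pitch, yaw] about the fixed x, y, z axes, in that order (R = Rz(yaw) Ry(pitch) Rx(roll)).
In Python, from plant import movep, move_l, set_joints, gripper_to, hold, inverse_kinematics, observe, get_image, get_calibration, Unreachable, job_done gives the robot as it stands. Calls block until the motion is done:
- movep(position, orientation): joint-space move of the TCP to a pose.
- move_l(position, feed=0.15, rotation=None, max_force=None): straight line of the TCP; rotation=None keeps the orientation; feed is the mean speed in m/s. With max_force (N) it stops when the force on the tool has changed by that much, and returns True; else False.
- set_joints(angles): joint-space move.
- gripper_to(opening, f_grip=None): finger opening in m; f_grip is the grip in N (None keeps the last); returns when the fingers have stopped.
- hold(seconds).
- inverse_kinematics(position, orientation): joint angles nearest the present ones, or None.
- observe(): the state.
- get_image(name): name is "scene" or "top"; returns (picture, depth): 480x640x3 uint8, red, green, blue; 480x640 float32, m along the optical axis (not along the pixel's ray), 0 where there is no reading.
- get_calibration(name): a dict with "intrinsics" (3x3 intrinsics, pixels), "dist_coeffs" ([k1, k2, p1, p2, k3] as OpenCV has them; the pictures are not rectified), "world_from_camera" (4x4, takes a point from camera to world coordinates). Camera axes: x right, y down, z forward; pixel columns grow to the right and rows downward; lengths in m; the calibration is good to about 2 mm. A picture is of the moment at which its call begins. get_calibration takes no time and is no camera call.
A pose or a line that the arm cannot do raises Unreachable and nothing moves.
- job_done(): hands the job in; it is judged then, once.
The state is a dict: "time_s": time; "q": joint angles; "joint_velocities": joint speeds; "joint_torque": joint torques, N m; "eef_pos": TCP position; "tcp_rot": TCP orientation; "ft_force": force on the tool from outside, world axes, zero at the start; "torque": the same for the moment, N m; "opening": finger opening in m; "grasp_force": force on a finger pad.
Only numpy, scipy, OpenCV 4.12 (cv2) and the standard library are available. Lean on these libraries where they do the work, as an engineer would, in place of code of your own. Each camera call takes 0.05 s, during which the arm holds its last target. There are 200 camera calls.

## Task

Put the tall air-duster can away by pushing it low on its body, so that it slides upright across the bench into the one empty bay of the low rack, all the way back against the rack's rear rail. Push gently with the fingers only: do not grip, lift or tip the can, and do not disturb the two containers already in the rack or the solder spool beside the way. Finish with the hand clear of it.

Things in the scene. Friction and masses are not known exactly. Their poses are not given: they have to be found in the camera images.
- can: tall narrow air-duster can, aluminium and white, loose: upright cylinder 52 mm in diameter up to 150 mm, then a narrower shoulder and white nozzle to 204 mm; 0.2 to 0.5 kg, centre of mass about 90 mm up. Origin: centre of its underside, z up. Slides when pushed low (below about 25 mm), topples when pushed much higher
- rack: fixed low aluminium rack without floor, 25 mm high: a rear rail 256 mm long and four dividers 16 mm thick make three bays, 64 mm wide inside, centred at its x = -80, 0, +80 mm. Origin on the bench, in the middle bay. Bays open toward its -y; push in along its +y. Rear rail's front face at y = +26 mm; the dividers' rounded ends reach to y = -6 mm, so the near half of a seated can stands out
- spot: flat round grey mark, 52 mm in diameter, on the bench in the empty bay: its centre is where the seated can's centre belongs (26 mm in front of the rear rail, midway between the dividers). Its axes are parallel to the rack's, +y pointing into the bay.
- tub: short white screw-top tub with a black lid, 52 mm in diameter, 85 mm high, loose, standing in one of the other bays. Origin at the centre of its underside. Leave it alone.
- flask: amber bottle with a black cap, 50 mm in diameter, 125 mm high, loose, standing in one of the other bays. Origin at the centre of its underside. Leave it alone.
- spool: solder spool, 60 mm in diameter, 50 mm high, loose, bystander. Origin at the centre of its underside.

How it is judged:
By the outcome, as a careful person would: the job done as asked, in the order asked, and still so for the second after the job is handed in, with the robot touching nothing.
It also fails if it takes over 64 s, if anything falls off the work surface, if the arm or the gripper's body presses on something with over 40 N, if the wrist force passes 120 N, or if a joint passes its speed limit or range.

## Working session

There is one attempt and no reset: what is moved stays moved. The work goes in short steps, each a Python script; the robot and the scene stay as the last script left them, time stands still between calls to the robot, and variables do not carry over. Pictures are saved under pics/ and viewed, at most 10 in all, crops included, and the job is handed in when it is done.

```bash
ls; mkdir -p pics; python3 - <<'E'
from plant import *
import cv2,numpy as np
for n in("scene","top"):
    p,d=get_image(n); cv2.imwrite(f"pics/{n}0.png",p[:,:,::-1]); np.savez(f"pics/{n}0.npz",p=p,d=d)
    c=get_calibration(n); print(c)
print(observe()["time_s"])
E
```

```text
pics
{'intrinsics': array([[473.55273908,   0.        , 318.19696462],
       [  0.        , 473.55273908, 243.42312757],
       [  0.        ,   0.        ,   1.        ]]), 'dist_coeffs': array([-0.04689019,  0.        ,  0.        ,  0.        ,  0.        ]), 'world_from_camera': array([[-0.6540011 ,  0.63918871, -0.40462372,  0.8981712 ],
       [ 0.75639444,  0.56117636, -0.33607817,  0.2763273 ],
       [ 0.01224789, -0.52585063, -0.85048874,  0.6172542 ],
       [ 0.        ,  0.        ,  0.        ,  1.        ]])}
{'intrinsics': array([[478.40353097,   0.        , 321.85471298],
       [  0.        , 478.40353097, 240.88651747],
       [  0.        ,   0.        ,   1.        ]]), 'dist_coeffs': array([-0.08801149,  0.        ,  0.        ,  0.        ,  0.        ]), 'world_from_camera': array([[ 0.00774394, -0.98139241,  0.19185665,  0.4831387 ],
       [-0.99975101, -0.00358311,  0.02202464,  0.07123301],
       [-0.02092737, -0.19197944, -0.98117579,  0.83591957],
       [ 0.        ,  0.        ,  0.        ,  1.        ]])}
0.1
```

View pics/top0.png

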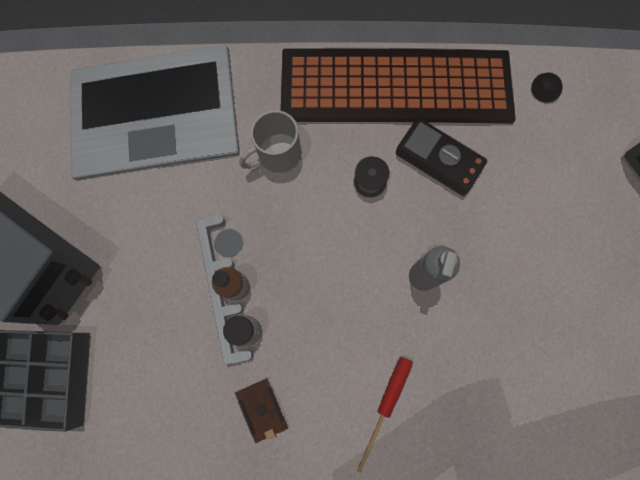

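View pics/scene0.png

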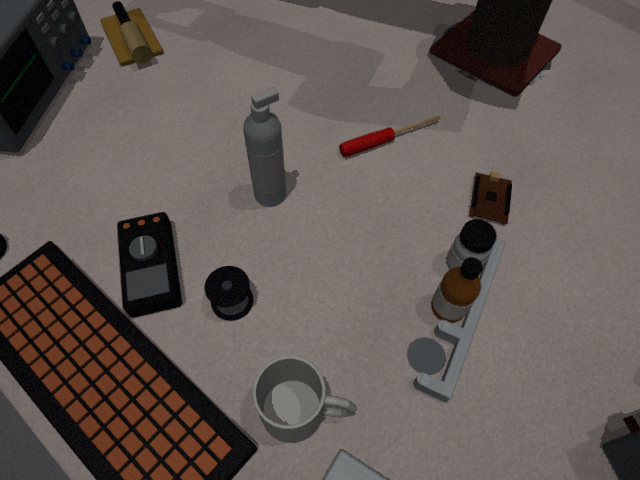

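The top view shows the empty spot at (229,243), with the flask (228,282) and tub (239,330) in the other bays. The can is at about (430,272) and the spool at (372,177). The scene view agrees: spot (426,355), can base (269,195), spool (230,293).

```bash
cat > h.py <<'E'
import numpy as np,cv2
from scipy.optimize import least_squares
from plant import get_calibration
def rays(n,uv):
    c=get_calibration(n);u=cv2.undistortPoints(np.asarray(uv,float).reshape(-1,1,2),c["intrinsics"],c["dist_coeffs"])[:,0]
    return np.c_[u,np.ones(len(u))],c["world_from_camera"]
def plane(n,uv,z):
    r,T=rays(n,uv);w=r@T[:3,:3].T;return T[:3,3]+w*((z-T[2,3])/w[:,2])[:,None]
def cloud(n,d):
    v,u=np.mgrid[:480,:640];r,T=rays(n,np.c_[u.ravel(),v.ravel()])
    P=(r*d.reshape(-1,1))@T[:3,:3].T+T[:3,3];P[d.ravel()<=0]=np.nan
    return P.reshape(480,640,3)
def circ(P,c0,r,tol=.04,zr=(.03,.14)):
    m=(np.hypot(P[:,0]-c0[0],P[:,1]-c0[1])<tol)&(P[:,2]>zr[0])&(P[:,2]<zr[1]);Q=P[m,:2]
    s=least_squares(lambda c:np.hypot(*(Q-c).T)-r,c0,loss="soft_l1",f_scale=.002)
    return s.x,len(Q),np.median(abs(s.fun))
E
python3 - <<'E'
from h import *
np.set_printoptions(precision=4,suppress=True)
C={}
for n,b in(("top",(229,243)),("scene",(426,355))):
    f=np.load(f"pics/{n}0.npz");p,d=f["p"],f["d"];C[n]=cloud(n,d)
    fl=np.zeros((482,642),np.uint8);im=cv2.GaussianBlur(p,(3,3),0)
    cv2.floodFill(im.copy(),fl,b,0,(9,)*3,(9,)*3,cv2.FLOODFILL_FIXED_RANGE|cv2.FLOODFILL_MASK_ONLY|(255<<8))
    k=max(cv2.findContours(fl[1:-1,1:-1],0,2)[0],key=cv2.contourArea)[:,0]
    W=plane(n,k,0)[:,:2];print(n,"spot",cv2.fitEllipse((W*1e4).astype(np.float32)),"px",p[b[1],b[0]])
    print(" floor z",np.nanmedian(C[n][b[1]-5:b[1]+5,b[0]-5:b[0]+5],axis=(0,1)))
for nm,uv,r,zr in(("can",(429,275),.026,(.02,.145)),("spool",(372,183),.03,(.01,.045)),("flask",(231,284),.025,(.02,.07)),("tub",(240,333),.026,(.02,.075))):
    c0=plane("top",[uv],.06)[0,:2]
    for n in C: print(nm,n,circ(C[n].reshape(-1,3),c0,r,.05,zr))
    print(nm,"both",circ(np.vstack([C[n].reshape(-1,3) for n in C]),c0,r,.05,zr))
# rack: points at z 15..35 mm
s=plane("top",[(229,243)],0)[0]
for n in C:
    P=C[n].reshape(-1,3);m=(P[:,2]>.019)&(P[:,2]<.031)&(abs(P[:,0]-s[0]+.08)<.16)&(abs(P[:,1]-s[1])<.1)
    np.save(f"pics/r_{n}.npy",P[m]);Q=P[m];print(n,len(Q),cv2.minAreaRect((Q[:,:2]*1e3).astype(np.float32)))
# rack rear rail ends from pixels
print(plane("top",[(203,222),(232,362),(222,221),(250,357),(232,264)],.025)[:,:2])
E
```

```text
top spot ((6425.21728515625, 2579.109619140625), (482.90472412109375, 490.1200866699219), 138.4795684814453) px [88 90 92]
 floor z [0.6421 0.2567 0.0009]
scene spot ((6427.14013671875, 2575.613525390625), (486.4889221191406, 497.2910461425781), 22.784263610839844) px [68 72 75]
 floor z [0.6431 0.2563 0.0019]
can top (array([ 0.5855, -0.0878]), 529, np.float64(0.00023436835161742484))
can scene (array([ 0.5856, -0.088 ]), 1942, np.float64(0.00041516392858286996))
can both (array([ 0.5856, -0.0879]), 2471, np.float64(0.00037241625623844754))
spool top (array([0.7109, 0.0195]), 42, np.float64(0.00213460315931965))
spool scene (array([ 0.7552, -0.0031]), 196, np.float64(0.0006434231664261755))
spool both (array([ 0.7581, -0.0043]), 238, np.float64(0.0010239144835271219))
flask top (array([0.555 , 0.2492]), 730, np.float64(0.008520369283712529))
flask scene (array([0.5666, 0.2481]), 1332, np.float64(0.005066130407014625))
flask both (array([0.5645, 0.2483]), 2062, np.float64(0.006812726583063429))
tub top (array([0.4805, 0.2294]), 878, np.float64(0.009732313731791922))
tub scene (array([0.4866, 0.2246]), 1083, np.float64(0.0051991018493420214))
tub both (array([0.4851, 0.2265]), 1961, np.float64(0.007432689046777543))
top 1975 ((563.32421875, 247.9977264404297), (254.63250732421875, 72.53960418701172), 14.295273780822754)
scene 2888 ((564.0827026367188, 248.22764587402344), (257.31884765625, 71.7606430053711), 14.845009803771973)
[[0.6748 0.299 ]
 [0.4355 0.2376]
 [0.6767 0.2652]
 [0.4442 0.2076]
 [0.6005 0.2441]]
```

```bash
python3 -c "
import cv2
a=cv2.imread('pics/top0.png')[205:375,170:300];b=cv2.imread('pics/top0.png')[225:325,385:485]
cv2.imwrite('pics/c1.png',cv2.hconcat([cv2.convertScaleAbs(cv2.resize(a,(420,550),interpolation=2),alpha=1.8),cv2.convertScaleAbs(cv2.resize(b,(380,550),interpolation=2),alpha=1.8)]))"
```

```text
(no output)
```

View pics/c1.png

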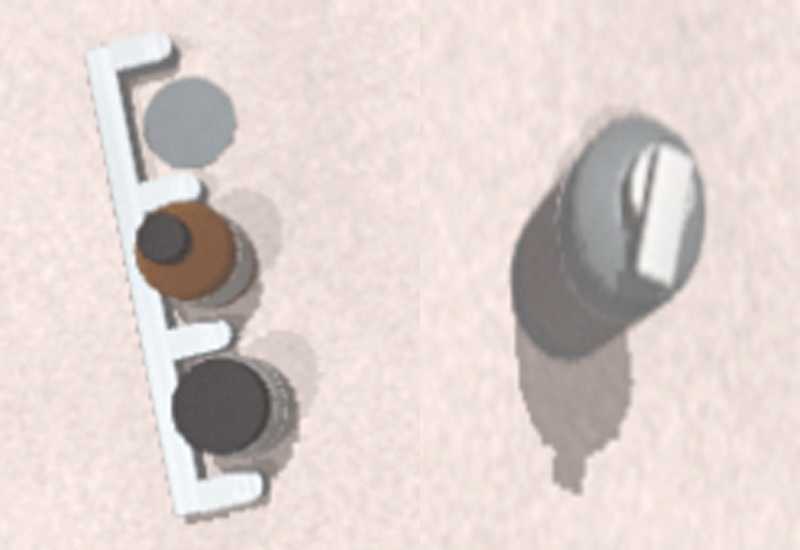

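The rack yaw is about 14.5°, so the push-in direction is (-0.25, 0.968). The can is about 142 mm off the bay line. Plan: tilt the fingers 50°, partly open as a cradle, push diagonally to in front of the bay, then push straight in.

```bash
cat >> h.py <<'E'
from scipy.spatial.transform import Rotation as Ro
PH=np.deg2rad(14.5);X=np.array([np.cos(PH),np.sin(PH)]);Y=np.array([-X[1],X[0]])
SPOT=np.array([.6426,.2577])
def w(x,y): return SPOT+x*X+y*Y
def loc(p): return np.array([(p-SPOT)@X,(p-SPOT)@Y])
def tool(h,s,al=50):
    a=np.deg2rad(al);h=h/np.linalg.norm(h);z=np.r_[np.cos(a)*h,-np.sin(a)];y=s*np.array([-h[1],h[0],0])
    return Ro.from_matrix(np.c_[np.cross(y,z),y,z]).as_euler("xyz")
E
python3 - <<'E'
from h import *
from plant import *
np.set_printoptions(precision=3,suppress=True)
can=np.array([.5856,-.0879]);g=w(0,-.075);h=(g-can)/np.linalg.norm(g-can);print(loc(can),loc(np.array([.757,-.004])),g,h)
print(observe()["tcp_rot"])
for s in(1,-1):
  for p,d,z in((can-.11*h,h,.15),(can-.07*h,h,.01),(g-.03*h,h,.01),(w(0,-.15),Y,.08),(w(0,-.13),Y,.01),(w(0,-.03),Y,.01)):
    print(s,inverse_kinematics(np.r_[p,z],tool(d,s)))
E
```

```text
[-0.142 -0.32 ] [ 0.045 -0.282] [0.661 0.185] [0.267 0.964]
[-3.14  -0.     0.423]
1 [-0.8    0.408  1.608  0.589  1.534  2.465]
1 [-0.744  0.591  1.665  0.634  1.31   2.365]
1 [-0.217  0.543  1.74   0.856  1.016  2.666]
1 [-0.236  0.707  1.32   0.605  1.504  2.489]
1 [-0.211  0.79   1.341  0.622  1.407  2.446]
1 [-0.082  0.735  1.432  0.679  1.313  2.512]
-1 [-0.8    0.408  1.608  0.589  1.534 -0.677]
-1 [-0.744  0.591  1.665  0.634  1.31  -0.777]
-1 [-0.217  0.543  1.74   0.856  1.016 -0.475]
-1 [-0.236  0.707  1.32   0.605  1.504 -0.653]
-1 [-0.211  0.79   1.341  0.622  1.407 -0.695]
-1 [-0.082  0.735  1.432  0.679  1.313 -0.63 ]
```

```bash
python3 - <<'E'
from h import *
from plant import *
can=np.array([.5856,-.0879]);g=w(0,-.075);h=(g-can)/np.linalg.norm(g-can)
movep(np.r_[can-.13*h,.15],tool(h,-1)); gripper_to(.030)
p=can-.075*h
move_l(np.r_[p,.04],feed=.1)
print(observe()["ft_force"])
print(move_l(np.r_[p,-.012],feed=.015,max_force=3))
o=observe();print(o["time_s"],o["eef_pos"],o["opening"],o["ft_force"])
move_l(np.r_[p,o["eef_pos"][2]+.004],feed=.03)
o=observe();print(o["time_s"],o["eef_pos"],o["ft_force"])
a=get_image("scene")[0];cv2.imwrite("pics/s1.png",cv2.convertScaleAbs(cv2.resize(a[40:280,150:470],(800,600),interpolation=2)[:,:,::-1],alpha=1.7))
E
```

```text
[1.08046106 0.80211679 0.03791718]
True
5.9167 [ 0.56557496 -0.1601351   0.00474695] 0.029618471676056607 [-0.95569419 -0.64232494  4.07261119]
6.2333 [ 0.56558077 -0.16018324  0.00878039] [ 0.56855998 -0.21376599 -0.24472588]
```

View pics/s1.png

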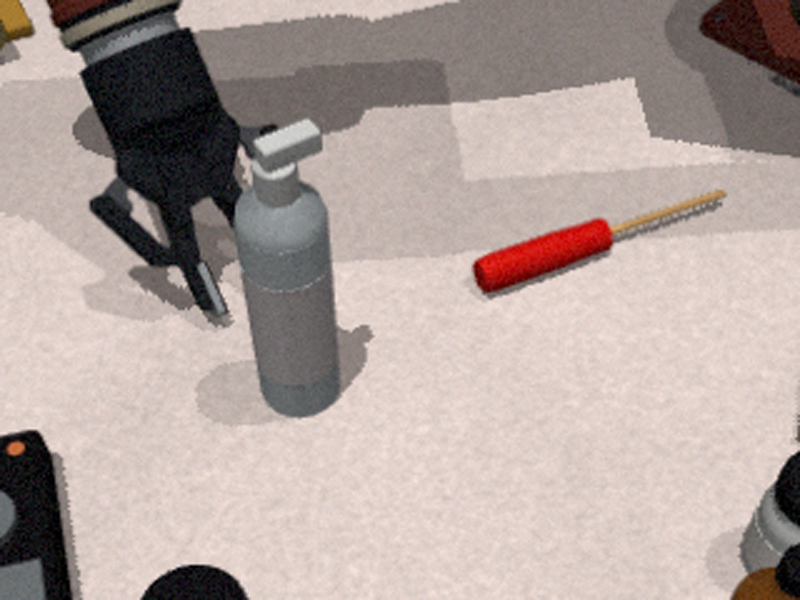

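The fingers are low behind the can, near (215,310) in the crop; the can stands upright with its base at (300,395). Pushing diagonally now.

```bash
cat >> h.py <<'E'
def find_can(c0):
    from plant import get_image
    out=[]
    for n in("top","scene"):
        P=cloud(n,get_image(n)[1]).reshape(-1,3);out.append(P)
        print(n,[circ(P,np.array(c0),.026,.034,z) for z in((.05,.09),(.1,.145))])
    return circ(np.vstack(out),np.array(c0),.026,.034,(.05,.145))[0]
E
python3 - <<'E'
from h import *
from plant import *
can=np.array([.5856,-.0879]);g=w(0,-.075);h=(g-can)/np.linalg.norm(g-can)
z=.0085
print(move_l(np.r_[can-.035*h,z],feed=.04,max_force=8))
print(move_l(np.r_[can-.022*h,z],feed=.015,max_force=8))
c=find_can(can+.005*h);print(c,loc(c),((c-observe()["eef_pos"][:2])@h,(c-can)@np.array([-h[1],h[0]])),observe()["ft_force"],observe()["time_s"])
print(move_l(np.r_[(can+g)/2-.0275*h,z],feed=.04,max_force=8))
c=find_can((can+g)/2);e=observe();d=c-e["eef_pos"][:2];print(c,loc(c),d@h,d@np.array([-h[1],h[0]]),e["ft_force"],e["time_s"])
E
```

```text
False
False
top [(array([ 0.58589796, -0.08261228]), 154, np.float64(0.0001599193077006459)), (array([ 0.58609873, -0.08294121]), 226, np.float64(0.00025517225807659104))]
scene [(array([ 0.58621297, -0.0828536 ]), 588, np.float64(0.0003582969840026356)), (array([ 0.58603667, -0.08312718]), 808, np.float64(0.0004228136761926602))]
[ 0.58606238 -0.0829205 ] [-0.14002132 -0.31561504] (np.float64(0.026982191587538215), np.float64(0.0008863521421769343)) [-1.04140211 -1.4854165  -0.18618899] 8.55
False
top [(array([0.62246965, 0.04889412]), 106, np.float64(0.00011898301518649401)), (array([0.62276873, 0.04883859]), 160, np.float64(0.00017734309274378655))]
scene [(array([0.62252946, 0.04835101]), 561, np.float64(0.0003010269851622602)), (array([0.62236852, 0.04822154]), 794, np.float64(0.0003110673513378442))]
[0.62245115 0.0483451 ] [-0.07192535 -0.19764158] 0.02703396266290094 0.0009657160752034504 [-1.85729561 -1.49078175 -0.19614726] 12.2
```

```bash
python3 - <<'E'
from h import *
from plant import *
can=np.array([.5856,-.0879]);g=w(0,-.075);h=(g-can)/np.linalg.norm(g-can);n=np.array([-h[1],h[0]])
z=.0085
print(move_l(np.r_[g-.027*h-.001*n,z],feed=.04,max_force=8))
e=observe();move_l(np.r_[g-.06*h,z],feed=.05)
move_l(np.r_[g-.09*h,.09],feed=.1)
a,d=get_image("top")
c=find_can(g);print(c,loc(c),e["ft_force"],observe()["time_s"])
cv2.imwrite("pics/t2.png",cv2.convertScaleAbs(cv2.resize(a[180:380,160:426],(798,600),interpolation=2)[:,:,::-1],alpha=1.7))
# rack rear/ divider edges in rack frame relative to spot
P=cloud("top",np.load("pics/top0.npz")["d"]).reshape(-1,3);P=P[(P[:,2]>.019)&(P[:,2]<.03)]
q=np.array([(P[:,:2]-SPOT)@X,(P[:,:2]-SPOT)@Y])
for lo,hi in((-.03,-.02),(-.01,.01),(.015,.03)):
    s=q[1][(q[0]>lo)&(q[0]<hi)&(abs(q[1])<.06)&(q[1]>.01)];print("rail front y",np.percentile(s,[2,50,98]) if len(s) else None)
m=(q[1]>0)&(q[1]<.02)&(abs(q[0])<.06);print("div L",np.sort(q[0][m&(q[0]<-.02)])[[0,-1]],"R",np.sort(q[0][m&(q[0]>.02)])[[0,-1]])
E
```

```text
False
top [(array([0.66173381, 0.18557064]), 171, np.float64(0.00016208602200707897)), (array([0.6620898 , 0.18552918]), 240, np.float64(0.000258941590201572))]
scene [(array([0.66166847, 0.18499724]), 494, np.float64(0.0002611124570157889)), (array([0.66144979, 0.18494481]), 735, np.float64(0.0002646656792674486))]
[0.66164352 0.18513542] [ 0.00026822 -0.07502135] [-0.60298705 -2.50123585 -0.27907818] 17.875
rail front y [0.02920968 0.03642416 0.04421103]
rail front y [0.02872497 0.03587356 0.04402188]
rail front y [0.02862779 0.03586636 0.04448875]
div L [-0.04630564 -0.03075398] R [0.03261551 0.04793313]
```

View pics/t2.png

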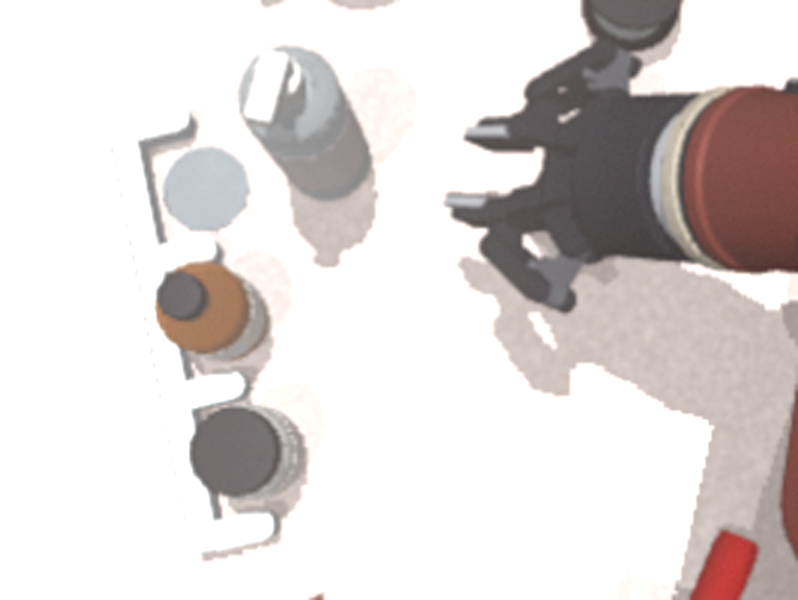

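The can stands upright in front of the bay, within 1 mm of the bay centreline. Hand and spool are clear, with the spool at (630,20) in the crop. Now I push straight in.

```bash
python3 - <<'E'
from h import *
from plant import *
z=.0085;x=.0015
movep(np.r_[w(x,-.135),.09],tool(Y,-1))
move_l(np.r_[w(x,-.118),z],feed=.08)
print(move_l(np.r_[w(x,-.108),z],feed=.04,max_force=8))
print(move_l(np.r_[w(x,-.050),z],feed=.03,max_force=8))
c=find_can(w(0,-.023));print(c,loc(c),observe()["ft_force"],observe()["time_s"])
print(move_l(np.r_[w(x,-.020),z],feed=.015,max_force=6))
e=observe();print("tcp",loc(e["eef_pos"][:2]),e["ft_force"],e["time_s"])
c=find_can(w(0,0));print(c,loc(c))
E
```

```text
False
False
top [(array([0.64949036, 0.23520843]), 192, np.float64(0.00022723142012895207)), (array([0.64963974, 0.23541046]), 276, np.float64(0.0002467534972337166))]
scene [(array([0.64965454, 0.23489582]), 524, np.float64(0.0002751388194050658)), (array([0.64969489, 0.23538002]), 771, np.float64(0.00027718494542058186))]
[0.64966901 0.23520792] [ 0.00121228 -0.02354559] [ 1.62814303 -2.28665345 -0.32403724] 22.1583
True
tcp [ 0.00166349 -0.02415009] [ 0.78802278 -2.3903328   2.92527721] 23.7667
top [(array([0.64300591, 0.2602666 ]), 211, np.float64(0.0002202313587033218)), (array([0.64328675, 0.26063081]), 298, np.float64(0.0002522654270822721))]
scene [(array([0.64290009, 0.26028446]), 558, np.float64(0.00023528200462770953)), (array([0.64273372, 0.26020442]), 807, np.float64(0.0002868024846853119))]
[0.64288713 0.26035518] [0.00094279 0.00249871]
```

The can has reached the rail: the force rose at y = +2.5 mm, matching the measured rail face minus 26 mm. I'll back off and verify.

```bash
python3 - <<'E'
from h import *
from plant import *
move_l(np.r_[w(.0015,-.07),.0095],feed=.04)
move_l(np.r_[w(.0015,-.13),.15],feed=.1)
hold(.5)
P0=[cloud(n,np.load(f"pics/{n}0.npz")["d"]).reshape(-1,3) for n in("top","scene")]
c=find_can(w(0,.002));print(c,loc(c),observe()["time_s"])
p,d=get_image("top")
s=get_image("scene");P1=[cloud("scene",s[1]).reshape(-1,3)]
for nm,c0,r,zr in(("spool",(.757,-.004),.03,(.01,.045)),("flask",(.565,.238),.025,(.03,.07)),("tub",(.487,.218),.026,(.03,.075))):
    print(nm,circ(P0[1],np.array(c0),r,.033,zr),circ(P1[0],np.array(c0),r,.033,zr))
cv2.imwrite("pics/s3.png",cv2.convertScaleAbs(cv2.resize(s[0][150:450,200:600],(800,600),interpolation=2)[:,:,::-1],alpha=1.4))
E
```

```text
top [(array([0.64306609, 0.26026255]), 204, np.float64(0.0002105580213330599)), (array([0.6432872 , 0.26059855]), 297, np.float64(0.0002964598156541924))]
scene [(array([0.64293039, 0.2602848 ]), 559, np.float64(0.00024565523183483345)), (array([0.6427037 , 0.26019085]), 809, np.float64(0.00030134154193851154))]
[0.64288426 0.26034597] [0.00093771 0.00249052] 27.4417
spool (array([ 0.75523702, -0.00314419]), 196, np.float64(0.0006434231496247611)) (array([ 0.75509229, -0.00313919]), 194, np.float64(0.0006461345799870788))
flask (array([0.56583241, 0.24119637]), 582, np.float64(0.0003828775146131093)) (array([0.56542815, 0.2405758 ]), 97, np.float64(0.0002458996999578737))
tub (array([0.48633476, 0.21758975]), 592, np.float64(0.0015410462218440595)) (array([0.48632387, 0.21759615]), 585, np.float64(0.001498186433768315))
```

View pics/s3.png

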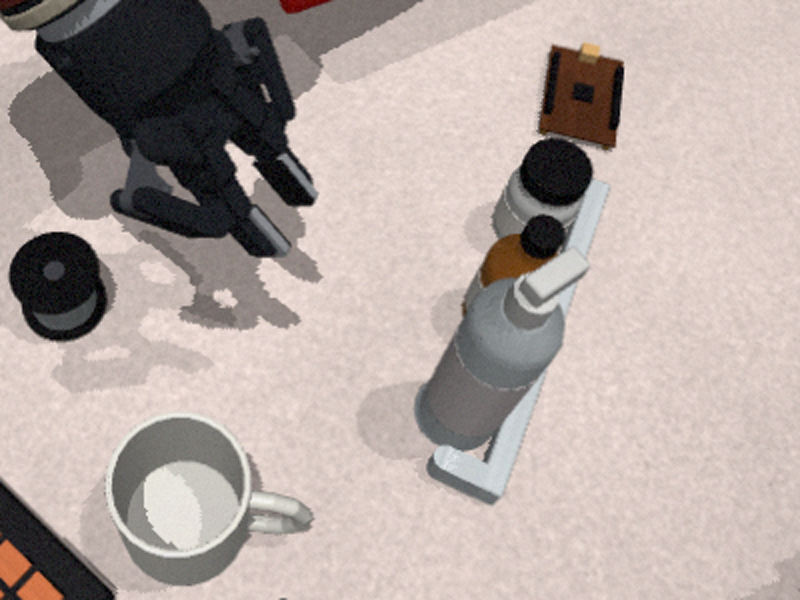

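The can stands upright in the bay against the rail. The tub, flask and spool have not moved, and the hand is clear.

```bash
python3 -c "
from plant import *
print(job_done())"
```

```text
the job is handed in; nothing more can be done
None
```

The can stands upright in the empty bay, back against the rear rail; the tub, flask and spool measured unmoved, the hand is clear, and the job was handed in at about 27 s.

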